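# Restock the bakery tray with the stray rolls

### The arm

A 7-joint arm with a two-finger parallel gripper is mounted at the origin on the work surface. World frame = base frame: x ahead of the robot, y to its left, z up, the work surface at z = 0. Lengths are in m, angles in degrees, forces in N, time in s.
With the tool pointing down it reaches from about 0.35 to 0.9 m from the base axis. Payload 8.1 kg.
Tool frame: the origin (TCP) lies between the finger pads; the fingertips stand 19 mm ahead of it and the grasp point (between the pads) is the TCP; x points along the fingers, y is the direction in which the jaws open and shut, and the axes are right-handed (so a half turn about x gives the same grasp; the last joint's range is limited). The gripper opens to 92 mm and grips with 3 to 60 N. Pads are 19 mm wide; open, the fingers measure 130 mm over their backs; the gripper's body (75 mm by 190 mm) begins 47 mm behind the grasp point.
Start: joints at [-77.384, 24.895, 1.432, 90.138, -0.665, 64.973, -4.303], TCP at [0.198, 0.593, 0.246] pointing down, gripper open.
Joint ranges: [-149.89, 149.89], [-25.12, 119.58], [-72.63, 75.52], [4.76, 147.25], [-75.54, 255.54], [6.69, 114.76], [-157.13, 157.13]. Speed limits (degrees/s): [127.2, 127.2, 172.46, 172.46, 180, 180, 180].

### API

Orientations are given as [roll, pitch, yaw] about the fixed x, y, z axes, in that order (R = Rz(yaw) Ry(pitch) Rx(roll)).
In Python, from cell import ctrl gives the robot as it stands. Calls block until the motion is done:
- ctrl.reach(position, orientation): joint-space move of the TCP to a pose.
- ctrl.move_l(position, frame=None, rate=0.15, force_limit=None): straight line of the TCP; frame=None keeps the orientation; rate is the mean speed in m/s. With force_limit (N) it stops when the force on the tool has changed by that much, and returns True; else False.
- ctrl.set_joints(angles): joint-space move.
- ctrl.release() and ctrl.grab(): open the fingers fully, or close them until they stop; the grip force is fixed at half the most.
- ctrl.hold(seconds).
- ctrl.solve_ik(position, orientation): joint angles nearest the present ones, or None.
- ctrl.camera(name): name is "scene" or "top" or "wrist"; returns the picture (384x512x3 uint8, red, green, blue); there is no depth.
- ctrl.camera_params(name): a dict with "mtx" (3x3 intrinsics, pixels), "cam_to_world" (4x4, takes a point from camera to world coordinates). Camera axes: x right, y down, z forward; pixel columns grow to the right and rows downward; lengths in m; the calibration is good to about 2 mm. A picture is of the moment at which its call begins: read the wrist's pose just before it. camera_params takes no time and is no camera call; for the wrist camera it gives the pose at the moment of the call.
A pose or a line that the arm cannot do raises ctrl.IKError and nothing moves.
- ctrl.close_job(): hands the job in, once; it reports no verdict.
Readings, each from a call of its own:
- ctrl.get_time(): time.
- ctrl.get_joint_positions(): joint angles.
- ctrl.get_joint_velocities(): joint speeds.
- ctrl.get_effort(): joint torques, N m.
- ctrl.get_tcp_pos(): TCP position.
- ctrl.get_tcp_rot(): TCP orientation.
- ctrl.get_ft_force(): force on the tool from outside, world axes, zero at the start.
- ctrl.get_moment(): the same for the moment, N m.
- ctrl.get_finger_gap(): finger opening in m.
Only numpy, scipy, OpenCV 4.12 (cv2) and the standard library are available. Lean on these libraries where they do the work, as an engineer would, in place of code of your own. Each camera call takes 0.05 s, during which the arm holds its last target. There are 200 camera calls.

### The job

Three rolls left lying on the bakery table each have a twin of the same shape in the back row of the dark display tray: pick up the stray long roll, oval roll and round bun and lay each one in the empty front row (the robot's side), straight in front of its own twin, flat on the tray's floor, with the long and the oval roll parallel to their twins. No roll may touch another in the tray; set them down rather than drop them, and leave the rolls on show, the ring bread and the square bread where they are.

Things in the scene. Friction and masses are not known exactly. Their poses are not given: they have to be found in the camera images.
- tray: dark steel display tray, fixed, 230 (x) x 460 (y), with a 14 high, 5 thick rim all round; its floor is 5 thick. Origin at the centre of its underside, on the table; its x points from its front row (nearest the robot) to its back row, y along its length. Three loaves on show stand in its back row, 50 to 60 behind the centre line, 145 apart along y; the front row is empty
- stray_long_center (a point): the stray long roll, loose on the table top (z = 0), about 120 g: long roll, crust brown with 4 pale cuts, 130 long x 44 wide x 46 high, tapered round ends, full width over the middle 70; round back on a flat foot. The point is at its centre, 24 above its underside. x is across it (the 44/54 width), y along it, z up.
- stray_oval_center (a point): the stray oval roll, loose on the table top (z = 0), about 110 g: short thick oval roll, crust brown with 1 pale cut, 84 long x 54 wide x 56 high, tapered round ends, full width over the middle 46; round back on a flat foot. The point is at its centre, 29 above its underside. x is across it (the 44/54 width), y along it, z up.
- stray_bun_center (a point): the stray round bun, loose on the table top (z = 0), about 90 g: round bun, crust brown with a pale cross, 68 in diameter (widest between 12 and 30 above its underside), 46 high. The point is at its centre, 23 above its underside. z up.
- shown_long_center (a point): the long roll already on show in the back row of the tray, loose, same shape and size as the stray one. The point is at its centre, 24 above the tray's floor; its x and y are parallel to the tray's (y along the roll).
- shown_oval_center (a point): the oval roll already on show in the back row of the tray, loose, same shape and size as the stray one. The point is at its centre, 29 above the tray's floor; its x and y are parallel to the tray's (y along the roll).
- shown_bun_center (a point): the round bun already on show in the back row of the tray, loose, same shape and size as the stray one. The point is at its centre, 23 above the tray's floor; its x and y are parallel to the tray's.
- ring_bread: ring-shaped bread, 92 outside, 40 hole, 28 high, loose on the table among the stray ones; not to be moved. Origin at the centre of its underside
- square_bread: square flat bread, 74 x 74 x 34 high, dimpled, loose on the table among the stray ones; not to be moved. Origin at the centre of its underside
Mind the look-alikes: they are no part of the job. What is shaped like the part that bears stray_oval_center but blue or purple is not meant.

How it is judged:
By the outcome, as a careful person would: the job done as asked, in the order asked, and still so for the second after the job is handed in, with the robot touching nothing.
It also fails if it takes over 80 s, if anything falls off the work surface, if the arm or the gripper's body presses on something with over 40 N, if the wrist force passes 120 N, or if a joint passes its speed limit or range.

## Working session

There is one attempt and no reset: what is moved stays moved. The work goes in short steps, each a Python script; the robot and the scene stay as the last script left them, time stands still between calls to the robot, and variables do not carry over. Pictures are saved under pics/ and viewed, about 12 in all and at most 16, crops included, and the job is handed in when it is done.

```bash
ls; mkdir -p pics
python3 - <<'E'
from cell import ctrl
import cv2, numpy as np
for n in ("top","scene"):
    im=ctrl.camera(n); cv2.imwrite(f"pics/{n}0.png",im[:,:,::-1])
    p=ctrl.camera_params(n); print(n,np.round(p["mtx"],1).tolist(),np.round(p["cam_to_world"],3).tolist())
print(ctrl.get_tcp_rot(),ctrl.get_time())
E
```

```text
pics
top [[385.9, 0.0, 249.5], [0.0, 385.9, 188.8], [0.0, 0.0, 1.0]] [[-0.018, -0.987, 0.161, 0.396], [-1.0, 0.018, -0.001, -0.056], [-0.002, -0.161, -0.987, 1.103], [0.0, 0.0, 0.0, 1.0]]
scene [[351.7, 0.0, 257.2], [0.0, 351.7, 196.4], [0.0, 0.0, 1.0]] [[-0.053, 0.809, -0.585, 1.205], [0.999, 0.034, -0.043, 0.008], [-0.014, -0.586, -0.81, 0.968], [0.0, 0.0, 0.0, 1.0]]
[ -83.95006764   89.91872905 -102.44861039] 0.1
```

View pics/top0.png

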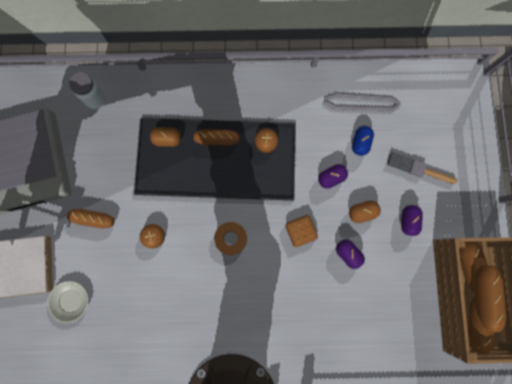

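View pics/scene0.png

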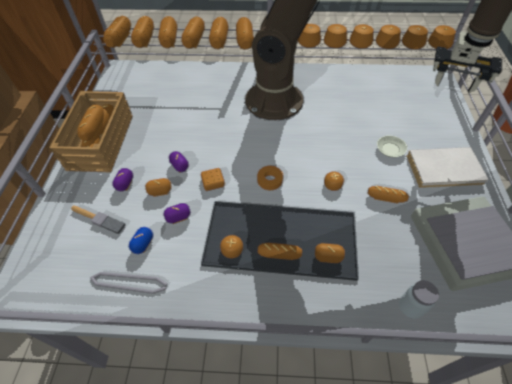

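The top view shows the stray long roll at (91,218), the bun at (152,237) and the brown oval at (364,212). The tray spans about (137..296, 117..199), with the shown oval, long and bun at (165,137), (216,137) and (266,140). Blue and purple ovals surround the brown one. The scene view agrees, with the tray order mirrored.

```bash
cat > h.py <<'E'
from cell import ctrl
import cv2, numpy as np
def ray(P,uv):
    K,T=P["mtx"],P["cam_to_world"]; uv=np.atleast_2d(uv).astype(float)
    d=np.c_[uv,np.ones(len(uv))]@np.linalg.inv(K).T@T[:3,:3].T
    return T[:3,3],d
def onplane(P,uv,z):
    o,d=ray(P,uv); return o+d*((z-o[2])/d[:,2])[:,None]
def project(P,X):
    T=P["cam_to_world"]; c=(np.atleast_2d(X)-T[:3,3])@T[:3,:3]; q=c@P["mtx"].T
    return q[:,:2]/q[:,2:]
def tri(P1,a,P2,b):
    o1,d1=ray(P1,a); o2,d2=ray(P2,b); d1,d2=d1[0],d2[0]
    s=np.linalg.lstsq(np.c_[d1,-d2],o2-o1,rcond=None)[0]
    p,q=o1+s[0]*d1,o2+s[1]*d2; return (p+q)/2,np.linalg.norm(p-q)
def blobs(im,amin=150):
    hsv=cv2.cvtColor(im,cv2.COLOR_RGB2HSV)
    m=cv2.inRange(hsv,(4,90,50),(24,255,255))
    m=cv2.morphologyEx(m,cv2.MORPH_CLOSE,np.ones((5,5),np.uint8))
    cs,_=cv2.findContours(m,cv2.RETR_EXTERNAL,cv2.CHAIN_APPROX_NONE)
    return [c for c in cs if cv2.contourArea(c)>amin]
def centre(c):
    M=cv2.moments(c); return np.array([M["m10"]/M["m00"],M["m01"]/M["m00"]])
E
python3 - <<'E'
from h import *
S={"long":((91,218),(388,194),.024),"bun":((152,237),(334,180),.023),"oval":((364,212),(158,187),.029),
"slong":((216,137),(280,252),.029),"sbun":((266,140),(232,246),.028),"soval":((165,137),(330,253),.034),"ring":((231,239),(270,178),.014),"sq":((302,231),(212,179),.017)}
I={n:cv2.imread(f"pics/{n}0.png")[:,:,::-1].copy() for n in("top","scene")}
P={n:ctrl.camera_params(n) for n in I}
B={n:blobs(I[n]) for n in I}
for k,(a,b,z) in S.items():
    r={}
    for n,g in(("top",a),("scene",b)):
        c=min(B[n],key=lambda c:np.linalg.norm(centre(c)-g)); r[n]=(c,centre(c))
    t,e=tri(P["top"],r["top"][1],P["scene"],r["scene"][1])
    out=[]
    for n in r:
        c,u=r[n]; w=onplane(P[n],c[:,0],z)[:,:2]; x=onplane(P[n],u,z)[0]
        (cx,cy),(w1,h1),ang=cv2.minAreaRect((w*1000).astype(np.float32))
        v=np.linalg.svd(w-w.mean(0),full_matrices=False)[2][0]
        out.append((n,np.round(x[:2],3),np.round((w1,h1)),round(np.degrees(np.arctan2(v[1],v[0]))%180,1)))
    print(k,np.round(t,3),round(e,4),out)
# tray
for n,g in(("top",(215,165)),("scene",(300,225))):
    m=cv2.inRange(cv2.cvtColor(I[n],cv2.COLOR_RGB2HSV),(0,0,0),(180,255,75))
    m=cv2.morphologyEx(m,cv2.MORPH_OPEN,np.ones((5,5)))
    cs,_=cv2.findContours(m,cv2.RETR_EXTERNAL,cv2.CHAIN_APPROX_NONE)
    cs=[c for c in cs if cv2.pointPolygonTest(c,g,False)>0]
    for c in cs:
        w=onplane(P[n],c[:,0],.014)[:,:2]; print(n,len(c),cv2.boundingRect(c),cv2.minAreaRect((w*1000).astype(np.float32)))
E
```

```text
long [0.497 0.389 0.025] 0.0025 [('top', array([0.497, 0.391]), array([132.,  41.]), np.float64(78.5)), ('scene', array([0.496, 0.389]), array([126.,  57.]), np.float64(81.3))]
bun [0.444 0.216 0.022] 0.0017 [('top', array([0.444, 0.217]), array([64., 61.]), np.float64(96.5)), ('scene', array([0.445, 0.215]), array([61., 77.]), np.float64(165.4))]
oval [ 0.501 -0.377  0.03 ] 0.0016 [('top', array([ 0.501, -0.377]), array([51., 85.]), np.float64(108.4)), ('scene', array([ 0.501, -0.378]), array([70., 81.]), np.float64(80.6))]
slong [0.724 0.036 0.031] 0.0029 [('top', array([0.725, 0.038]), array([130.,  42.]), np.float64(88.0)), ('scene', array([0.723, 0.035]), array([130.,  51.]), np.float64(87.0))]
sbun [ 0.713 -0.109  0.027] 0.0021 [('top', array([ 0.713, -0.108]), array([64., 72.]), np.float64(167.6)), ('scene', array([ 0.713, -0.11 ]), array([78., 66.]), np.float64(9.3))]
soval [0.725 0.182 0.035] 0.0029 [('top', array([0.725, 0.184]), array([87., 54.]), np.float64(80.0)), ('scene', array([0.725, 0.181]), array([85., 63.]), np.float64(99.4))]
ring [ 0.434 -0.002  0.015] 0.0031 [('top', array([ 0.434, -0.001]), array([87., 87.]), np.float64(18.9)), ('scene', array([ 0.433, -0.004]), array([103.,  88.]), np.float64(3.1))]
sq [ 0.451 -0.201  0.019] 0.0018 [('top', array([ 0.451, -0.2  ]), array([71., 73.]), np.float64(102.3)), ('scene', array([ 0.45 , -0.202]), array([86., 71.]), np.float64(15.5))]
top 462 (135, 117, 160, 84) ((667.98974609375, 40.4661865234375), (456.1727294921875, 244.05076599121094), 86.60426330566406)
```

Triangulated heights match the expected centres: 25/22/30 mm for the strays and 31/27/35 mm on the tray. The twins are 145 mm apart. Next I'll take closer wrist views of the long roll and the tray for yaw.

```bash
cat >> h.py <<'E'
from scipy.spatial.transform import Rotation as Ro
import warnings; warnings.filterwarnings("ignore")
def down(a):
    "tool pointing down, jaws along angle a (deg)"
    a=np.radians(a); x=np.array([0,0,-1.]); y=np.array([np.cos(a),np.sin(a),0])
    return Ro.from_matrix(np.c_[x,y,np.cross(x,y)]).as_euler("xyz",degrees=True)
def go(p,a):
    q0=np.array(ctrl.get_joint_positions()); best=None
    for k in(0,180):
        q=ctrl.solve_ik(list(p),list(down(a+k)))
        if q is not None and (best is None or np.abs(q-q0).max()<best[0]): best=(np.abs(q-q0).max(),a+k)
    assert best,("no ik",p)
    ctrl.reach(list(p),list(down(best[1])))
def snap(name):
    P=ctrl.camera_params("wrist"); im=ctrl.camera("wrist"); cv2.imwrite(f"pics/{name}.png",im[:,:,::-1]); np.save(f"pics/{name}.npy",P,allow_pickle=True); return P,im
E
python3 - <<'E'
from h import *
print(Ro.from_euler("xyz",ctrl.get_tcp_rot(),degrees=True).as_matrix().round(2).tolist())
go((.497,.389,.25),-11.5); print(ctrl.get_time()); P,a=snap("w_long")
go((.60,.037,.42),-3); print(ctrl.get_time()); P,b=snap("w_tray")
print(P["mtx"].round(1).tolist(),P["cam_to_world"].round(3).tolist(),ctrl.get_tcp_pos())
cv2.imwrite("pics/m1.png",cv2.resize(np.vstack([a,b])[:,:,::-1],(448,672))[:, :])
cv2.imwrite("pics/m1.png",cv2.resize(np.hstack([a,b])[:,:,::-1],(800,300)))
E
```

```text
[[-0.0, 0.32, 0.95], [-0.0, 0.95, -0.32], [-1.0, -0.0, 0.0]]
1.4583
3.0083
[[294.0, 0.0, 256.4], [0.0, 294.0, 186.6], [0.0, 0.0, 1.0]] [[0.999, -0.047, -0.015, 0.605], [-0.049, -0.955, -0.292, 0.119], [-0.001, 0.292, -0.956, 0.558], [0.0, 0.0, 0.0, 1.0]] [0.59985752 0.03891967 0.41914208]
```

View pics/m1.png

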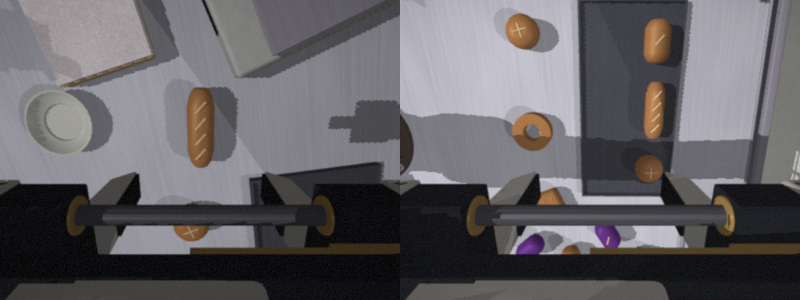

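The wrist view shows the long roll at about (256,163) in full pixels and the tray from about x=232 to x=350, with the three twins clearly separate.

Run:
```python
from h import *
def load(n): return np.load(f"pics/{n}.npy",allow_pickle=True).item(), cv2.imread(f"pics/{n}.png")[:,:,::-1].copy()
P,im=load("w_long")
def info(P,im,g,z):
    c=min(blobs(im),key=lambda c:np.linalg.norm(centre(c)-g)); w=onplane(P,c[:,0],z)[:,:2]
    M=cv2.moments((w*1e4).astype(np.float32)); ce=np.array([M["m10"],M["m01"]])/M["m00"]/1e4
    (a,s,an)=cv2.minAreaRect((w*1000).astype(np.float32))
    v=np.linalg.svd(w-w.mean(0),full_matrices=False)[2][0]
    return ce.round(4),np.round(a),np.round(s),round(an,1),round(np.degrees(np.arctan2(v[1],v[0]))%180,1)
print("long",info(P,im,(256,163),.024))
P,im=load("w_tray")
for k,g,z in(("soval",(329,52),.034),("slong",(326,140),.029),("sbun",(318,216),.028),("bun",(157,40),.023)): print(k,info(P,im,g,z))
g=cv2.GaussianBlur(cv2.cvtColor(im,cv2.COLOR_RGB2GRAY),(3,3),0).astype(int)
print(g[20,215:380:5],g[195,215:380:5],g[225:260,280])
for side in("f","b"):
    pts=[]
    for v in range(6,225,3):
        r=g[v]; d=np.diff(r)
        u=(215+np.argmin(d[215:250])) if side=="f" else (340+np.argmax(d[340:380]))
        pts.append((u+.5,v))
    w=onplane(P,pts,.014)[:,:2]
    l=cv2.fitLine((w*1000).astype(np.float32),cv2.DIST_HUBER,0,.01,.01).ravel()
    n=np.array([-l[1],l[0]]); res=(w*1000-l[2:])@n
    print(side,"angle",np.degrees(np.arctan2(l[1],l[0]))%180,"x at y=37:",l[2]+(37-l[3])*l[0]/l[1],"res",np.median(abs(res)))
```

```text
long (array([0.4955, 0.3884]), array([495., 388.]), array([130.,  43.]), 79.7, np.float64(79.2))
soval (array([0.7258, 0.1817]), array([726., 183.]), array([85., 55.]), 87.1, np.float64(86.8))
slong (array([0.7236, 0.0356]), array([724.,  36.]), array([131.,  45.]), 87.2, np.float64(87.7))
sbun (array([ 0.7129, -0.1079]), array([ 712., -107.]), array([68., 75.]), 26.9, np.float64(115.8))
bun (array([0.4438, 0.2161]), array([444., 216.]), array([64., 70.]), 69.5, np.float64(158.8))
[192 177 169  58  57  73  73  74  73  67  64  66  66  67  66  65  67  66
  66  65  66  66  66  65  65  65  64  64  64  63  71 103 166] [128 127 113 100  47  49  48  50  47  50  46  48  48  50  43  41  41  42
  39  42  42  44  51  52  49  45  38  99 106 108 106 107 107] [ 49  48  47  50  53  59  67  71  72  73  73  73  73  72  73  74  74  73
  73  72  69  63  53  50  61  90 132 171 190 194 194 193 193 193 192]
f angle 86.90379 x at y=37: 551.2288 res 0.4174601079218004
b angle 86.06033 x at y=37: 789.4486 res 1.9811855773066365
```

The measurements agree. The tray's front edge lies at 86.9° and x=0.551, which puts the tray centre near (0.666, 0.037) with yaw −3°. The twins sit 52–58 mm behind the centre line. I'll place each stray 57 mm in front of it, gripped high so the opening fingers clear the rim, starting with the long roll.

```bash
cat >> h.py <<'E'
YAW=-3.0
EX=np.array([np.cos(np.radians(YAW)),np.sin(np.radians(YAW))])
TC=np.array([.666,.037])
TWIN={"long":np.array([.7240,.0358]),"oval":np.array([.7257,.182]),"bun":np.array([.7129,-.1085])}
def target(k): return TWIN[k]-EX*((TWIN[k]-TC)@EX+.057)
def pick(xy,a,h):
    go((*xy,h+.10),a); ctrl.move_l([*xy,h+.03],rate=.2)
    hit=ctrl.move_l([*xy,h],rate=.06,force_limit=8); print("pick hit",hit,np.round(ctrl.get_tcp_pos(),4))
    ctrl.grab(); print("gap",ctrl.get_finger_gap()); z=ctrl.get_tcp_pos()[2]
    ctrl.move_l([*xy,h+.12],rate=.15); print("lifted gap",ctrl.get_finger_gap(),"t",ctrl.get_time()); return z
def place(k,a,z,off=(0,0)):
    t=target(k)+off; go((*t,z+.11),a); print("carry gap",ctrl.get_finger_gap())
    ctrl.move_l([*t,z+.02],rate=.15); ctrl.hold(.3)
    hit=ctrl.move_l([*t,z+.002],rate=.03,force_limit=2.5); print("set",hit,np.round(ctrl.get_tcp_pos(),4),"want",np.round(t,4),z+.005)
    return t
E
python3 - <<'E'
from h import *
z=pick((.4957,.3885),-10.6,.032)
go((*target("long"),.2),YAW); snap("c_long")
place("long",YAW,z)
print(ctrl.get_ft_force(),ctrl.get_time(),ctrl.get_finger_gap())
E
```

```text
pick hit False [0.4957 0.3884 0.0318]
gap 0.043134756797673104
lifted gap 0.04334021084306424 t 7.6833
carry gap 0.04328553865153882
set True [0.609  0.0419 0.0368] want [0.6092 0.0418] 0.03702669409586341
[-0.57379478  0.10074095  6.06844051] 11.0083 0.04339161146631986
```

Contact came at exactly the expected height. I'll release, retreat and look from the wrist over the tray, then hover over the oval.

Run:
```python
from h import *
p=ctrl.get_tcp_pos(); ctrl.release(); print(ctrl.get_ft_force())
ctrl.move_l([p[0],p[1],.16],rate=.15)
go((.60,.037,.36),YAW); P,a=snap("w_t2"); 
go((.501,-.377,.25),18); P2,b=snap("w_oval"); print(ctrl.get_time())
def info(P,im,g,z):
    c=min(blobs(im),key=lambda c:np.linalg.norm(centre(c)-g)); w=onplane(P,c[:,0],z)[:,:2]
    M=cv2.moments((w*1e4).astype(np.float32)); ce=np.array([M["m10"],M["m01"]])/M["m00"]/1e4
    v=np.linalg.svd(w-w.mean(0),full_matrices=False)[2][0]
    return ce.round(4),[np.round(x,1) for x in cv2.minAreaRect((w*1000).astype(np.float32))],round(np.degrees(np.arctan2(v[1],v[0]))%180,1)
for k,X in(("slong",(*TWIN["long"],.029)),("new long",(*target("long"),.029))): print(k,info(P,a,project(P,X)[0],.029))
print("oval",info(P2,b,project(P2,(.501,-.377,.029))[0],.029))
cv2.imwrite("pics/m2.png",cv2.resize(np.hstack([a,b])[:,:,::-1],(800,300)))
```

```text
[-0.56535801  0.03283532  0.07388043]
15.4417
slong (array([0.7237, 0.0355]), [array([723.6,  34.9]), array([131.4,  45.9]), np.float64(87.4)], np.float64(87.6))
new long (array([0.6095, 0.0417]), [array([609.9,  40.6]), array([131.5,  43.7]), np.float64(86.6)], np.float64(86.7))
oval (array([ 0.5008, -0.3783]), [array([ 500.9, -378.6]), array([52.5, 86.3]), np.float64(15.1)], np.float64(105.4))
```

View pics/m2.png

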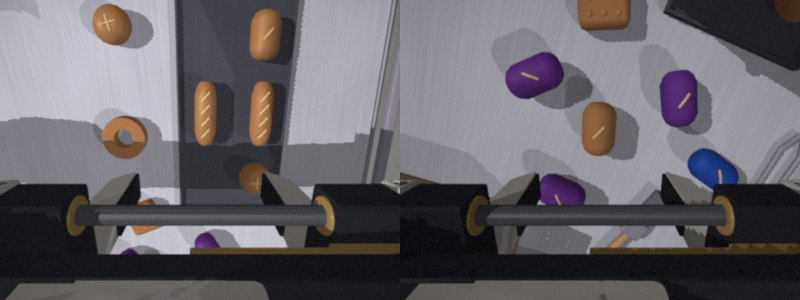

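The long roll stands in front of its twin (1 mm, under 1°). The right picture shows the brown oval clear of the purple ones. Next comes the oval.

Run:
```python
from h import *
z=pick((.5008,-.3782),15.3,.036)
p=ctrl.get_tcp_pos(); 
place("oval",YAW,z)
p=ctrl.get_tcp_pos(); print(ctrl.get_ft_force(),ctrl.get_time(),ctrl.get_finger_gap())
if abs(p[2]-z-.005)<.003:
    ctrl.release(); ctrl.move_l([p[0],p[1],.17],rate=.15)
    go((.444,.216,.25),60); P,b=snap("w_bun"); print(ctrl.get_time())
    c=min(blobs(b),key=lambda c:np.linalg.norm(centre(c)-project(P,(.444,.216,.022))[0]))
    print(onplane(P,centre(c),.022),cv2.minAreaRect((onplane(P,c[:,0],.022)[:,:2]*1000).astype(np.float32)))
    ctrl_im=ctrl.camera("top"); cv2.imwrite("pics/m3.png",cv2.resize(np.hstack([b,ctrl_im])[:,:,::-1],(800,300)))
```

```text
pick hit False [ 0.5007 -0.3783  0.0358]
gap 0.052760488920963265
lifted gap 0.05358620835043966 t 18.775
carry gap 0.05338346120021424
set True [0.6167 0.1877 0.0409] want [0.6168 0.1877] 0.041083910220677824
[-0.85213052  0.54557218  5.62557529] 22.4083 0.053155757157704965
25.0583
[[0.4431927  0.21662812 0.022     ]] ((444.0468444824219, 216.18252563476562), (67.17829895019531, 66.2922134399414), 14.277667999267578)
```

View pics/m3.png

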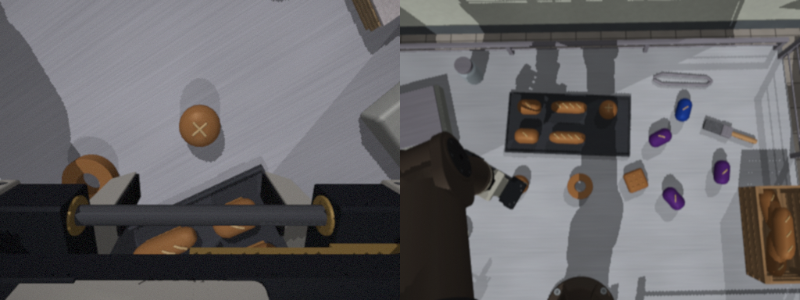

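The oval stands in the tray (top view left of the long roll) and the bun is clear at (0.444, 0.216). Next comes the bun, placed with the jaws along the tray.

Run:
```python
from h import *
z=pick((.4438,.2163),60,.028)
place("bun",YAW+90,z)
p=ctrl.get_tcp_pos(); print(ctrl.get_ft_force(),ctrl.get_time(),ctrl.get_finger_gap())
if abs(p[2]-z-.005)<.003:
    ctrl.release(); ctrl.move_l([p[0],p[1],.17],rate=.15)
    go((.60,-.06,.42),YAW); P,a=snap("w_end"); 
    go((.40,.35,.30),YAW); t=ctrl.camera("top"); s=ctrl.camera("scene"); print(ctrl.get_time())
    zc={"long":.029,"oval":.034,"bun":.028}
    Ps={"wrist":(P,a),"top":(ctrl.camera_params("top"),t),"scene":(ctrl.camera_params("scene"),s)}
    for n,(Q,im) in Ps.items():
        B=blobs(im)
        for k in zc:
            r=[]
            for X in(TWIN[k],target(k)):
                g=project(Q,(*X,zc[k]))[0]
                c=min(B,key=lambda c:np.linalg.norm(centre(c)-g)); w=onplane(Q,c[:,0],zc[k])[:,:2]
                v=np.linalg.svd(w-w.mean(0),full_matrices=False)[2][0]
                r+=[onplane(Q,centre(c),zc[k])[0,:2].round(3),round(np.degrees(np.arctan2(v[1],v[0]))%180,1)]
            d=r[2]-r[0]; print(n,k,r,"tray dx,dy mm",np.round(1000*np.array([d@EX,d@[-EX[1],EX[0]]]),1))
        for k,X in(("ring",(.434,-.002,.014)),("sq",(.451,-.201,.017))):
            c=min(B,key=lambda c:np.linalg.norm(centre(c)-project(Q,X)[0])); print(n,k,onplane(Q,centre(c),X[2])[0,:2].round(3))
    cv2.imwrite("pics/m4.png",cv2.resize(np.hstack([a,s])[:,:,::-1],(800,300)))
    cv2.imwrite("pics/m5.png",cv2.resize(t[90:230,100:330,::-1],None,fx=3,fy=3))
```

```text
pick hit False [0.4437 0.2161 0.0278]
gap 0.06692142319041823
lifted gap 0.06639713161370758 t 28.3
carry gap 0.06675177849507484
set True [ 0.6015 -0.1026  0.033 ] want [ 0.6016 -0.1027] 0.03316479914362253
[-0.92850625 -0.08143479  5.395536  ] 31.1917 0.06670143995415596
36.1667
wrist long [array([0.724, 0.039]), np.float64(87.4), array([0.609, 0.045]), np.float64(87.1)] tray dx,dy mm [-115.2   -0. ]
wrist oval [array([0.723, 0.15 ]), np.float64(178.0), array([0.615, 0.156]), np.float64(177.5)] tray dx,dy mm [-108.2    0.3]
wrist bun [array([ 0.713, -0.108]), np.float64(131.5), array([ 0.602, -0.101]), np.float64(103.2)] tray dx,dy mm [-111.2    1.2]
wrist ring [ 0.432 -0.001]
wrist sq [ 0.453 -0.199]
top long [array([0.725, 0.039]), np.float64(88.6), array([0.611, 0.045]), np.float64(87.8)] tray dx,dy mm [-114.2    0. ]
top oval [array([0.725, 0.184]), np.float64(79.7), array([0.618, 0.191]), np.float64(84.2)] tray dx,dy mm [-107.2    1.4]
top bun [array([ 0.712, -0.108]), np.float64(166.9), array([ 0.602, -0.102]), np.float64(180.0)] tray dx,dy mm [-110.2    0.2]
top ring [ 0.435 -0.   ]
top sq [ 0.451 -0.2  ]
scene long [array([0.723, 0.035]), np.float64(87.3), array([0.609, 0.042]), np.float64(87.3)] tray dx,dy mm [-114.2    1. ]
scene oval [array([0.724, 0.181]), np.float64(95.9), array([0.616, 0.188]), np.float64(105.2)] tray dx,dy mm [-108.2    1.3]
scene bun [array([ 0.713, -0.109]), np.float64(8.4), array([ 0.603, -0.102]), np.float64(6.6)] tray dx,dy mm [-110.2    1.2]
scene ring [ 0.433 -0.003]
scene sq [ 0.45  -0.202]
```

View pics/m4.png

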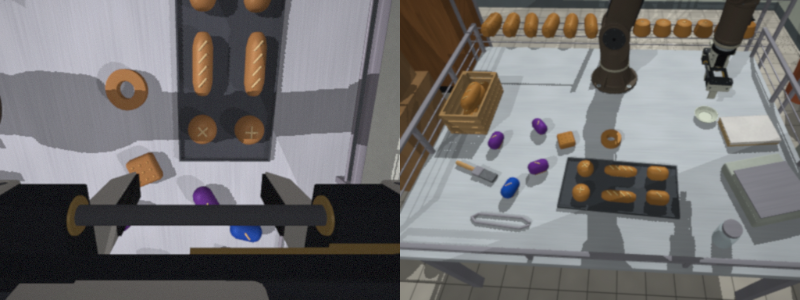

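View pics/m5.png

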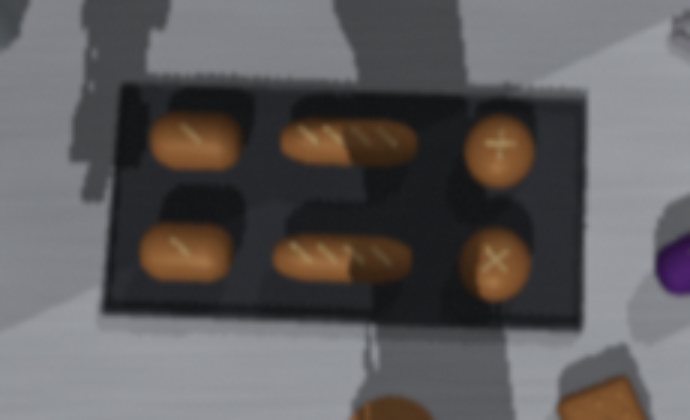

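Every roll stands within about 1 mm of its place in front of its twin. The oval's parallelism is noisy from afar (top view 84.2° against 79.7°), so I'll check it from close by before handing in.

Run:
```python
from h import *
go((.665,.14,.30),YAW); P,a=snap("w_ov2"); print(ctrl.get_time())
for X in(TWIN["oval"],target("oval")):
    c=min(blobs(a),key=lambda c:np.linalg.norm(centre(c)-project(P,(*X,.034))[0])); w=onplane(P,c[:,0],.034)[:,:2]
    v=np.linalg.svd(w-w.mean(0),full_matrices=False)[2][0]
    print(onplane(P,centre(c),.034)[0].round(4),np.degrees(np.arctan2(v[1],v[0]))%180,cv2.minAreaRect((w*1000).astype(np.float32)),cv2.boundingRect(c))
cv2.imwrite("pics/m6.png",a[:,:,::-1])
```

```text
37.4917
[0.7258 0.1823 0.034 ] 88.80607978242575 ((725.7955932617188, 180.11569213867188), (85.29259490966797, 54.52771759033203), 87.15830993652344) (280, 94, 42, 65)
[0.6171 0.1896 0.034 ] 86.49447122730382 ((616.9072265625, 188.18380737304688), (84.9702377319336, 54.58610534667969), 87.1317367553711) (198, 92, 42, 65)
```

View pics/m6.png

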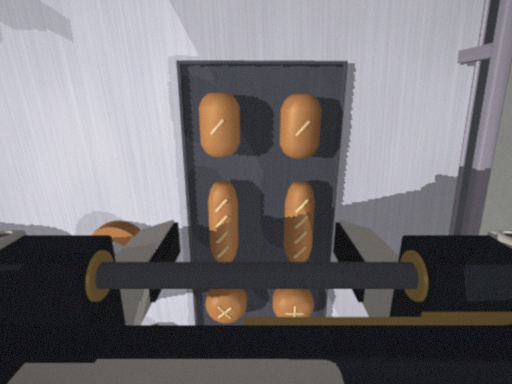

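The ovals at (219,125) and (300,126) are parallel (87.13° and 87.16°), and all six rolls are clear of each other. The arm touches nothing, so I'm handing in.

Run:
```python
from cell import ctrl
ctrl.close_job()
```

```text
the job is handed in; nothing more can be done
```

I placed the long roll, then the oval roll, then the bun in the tray's front row, each straight in front of its twin, and handed the job in at about 37.5 s of the 80 s.

- **Setting down:** Each roll was lowered until it touched. Contact came within 0.3 mm of the expected height, at about 6 N, before the fingers opened.
- **Position:** The last wrist, top and scene views put each roll within about 1.5 mm of its twin's y in the tray. The front rolls stand 107–115 mm from their twins.
- **Parallelism:** The long rolls agree to within about 1°. For the ovals, close-up rectangle fits agree (87.13° and 87.16°).
- **Clearance:** All six rolls stand clear of one another.
- **Left in place:** The shown rolls, the ring bread and the square bread were all within 2 mm of where they started.
- **Checks that disagreed:** The oval angles from axis fits to the outlines differed: 84.2° against 79.7° in the top view, and about 105° against 96° in the scene view. I put these down to perspective, since the close-up pair differed by only about 2°. The final wide wrist view cut off the ovals, so I took the close-up.

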